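Walk the power supply home and latch it

ROBOT

A 6-joint arm with a two-finger parallel gripper is mounted at the origin on the work surface. World frame = base frame: x ahead of the robot, y to its left, z up, the work surface at z = 0. Lengths are in m, angles in rad, forces in N, time in s.
With the tool pointing down it reaches from about 0.35 to 0.875 m from the base axis. Payload 15.5 kg.
Tool frame: the origin (TCP) lies on the centre line of the jaws, within the pads' length; the fingertips stand 19 mm ahead of it and the grasp point (between the pads) is the TCP; z points along the fingers, y is the line along which they close (so a half turn about z gives the same grasp; the last joint's range is limited). The gripper opens to 85 mm and grips with 20 to 120 N. Pads are 22 mm wide; open, the fingers measure 114 mm over their backs; the gripper's body (76 mm by 85 mm) begins 54 mm behind the grasp point. The pads swing forward as they close: fully open they stand 13 mm farther back than shut.
Start: joints at [-1.286, 0.494, 1.345, -0, 1.302, -0.096], TCP at [0.232, -0.58, 0.25] pointing down, gripper open.
Joint ranges: [-2.91, 2.91], [-0.82, 2.16], [0.22, 2.67], [-1.22, 4.37], [0.12, 2.79], [-3.08, 3.08]. Speed limits (rad/s): [1.89, 1.89, 2.57, 3.01, 3.01, 3.01].

INTERFACE

Orientations are given as [roll, pitch, yaw] about the fixed x, y, z axes, in that order (R = Rz(yaw) Ry(pitch) Rx(roll)).
In Python, from plant import manip gives the robot as it stands.
- The arm moves only by the shell command python3 -m creep 'ROWS'. ROWS is JSON, one flat list of numbers, 7 for each row, row after row: the shift along the world's x, y, z in units of 40 mm (1.0 is 40 mm), then the turn, a rotation vector about the world's x, y, z in degrees, then the closure, from 0 (fully open) to 1 (shut). A call has 1 to 5 rows; each row shifts and turns the commanded pose from where the row before left it; what a row does not reach is not made up. A row lasts 1/12 s, in which the tool goes at most 41.7 mm and 7.16 degrees, less where a joint would pass 70% of its speed; a pose out of reach is approached as far as the arm can. A call is refused whole if a number of a shift passes 1 or a number of a turn 7.16, either way. A call with a gripper value outside its range is refused whole. The fingers move at their own pace and stop on an object; the grip force is fixed at half the most. Time passes only in rows, so rows that do not move let the fingers close. It gives the time, the measured TCP pose, the force, the opening and the grip force at its end, in the units of the state.
- manip.read_state(): the state, without advancing time (a new reading comes with each control period).
- manip.get_image(name): name is "side" or "top"; returns the picture (480x640x3 uint8, blue, green, red); there is no depth.
- manip.camera_info(name): a dict with "fov_y" (degrees; the focal length in pixels is half the picture's height over the tangent of half this angle, whatever the lens; pixels are square), "cx", "cy" (the principal point, pixels), "position" and "rotation" of the camera in the world. Camera axes: x right, y down, z forward; pixel columns grow to the right and rows downward; lengths in m; the calibration is good to about 2 mm. A picture is of the moment at which its call begins. camera_info takes no time and is no camera call.
- manip.job_done(): hands the job in; it is judged then, once.
The state is a dict: "t": time; "joint_pos": joint angles; "joint_velocities": joint speeds; "effort": joint torques, N m; "eef_pos": TCP position; "ee_rot": TCP orientation; "contact_force": force on the tool from outside, world axes, zero at the start; "moment": the same for the moment, N m; "grip_width": opening from 0.0 (shut) to 1.0 (fully open); "finger_force": force on a finger pad.
Only numpy, scipy, OpenCV 4.12 (cv2) and the standard library are available. Lean on these libraries where they do the work, as an engineer would, in place of code of your own. Each camera call takes 0.05 s, during which the arm holds its last target. There are 200 camera calls.

TASK

Walk the heavy power-supply case forward along its plate to the end stop with small pushes on its two yellow rear corner pads in turn, touching nothing else of it, then seat it square by pressing first the left and then the right pad firmly home with a steady push of about 20 newtons for half a second each. Then swing the red latch fully shut behind it. Never push with more than 30 newtons, and leave the bin, the screwdriver and the white cover where they are.

Things in the scene. Friction and masses are not known exactly. Their poses are not given: they have to be found in the camera images.
- nest: Fixed aluminium slide plate on the bench, 275 x 290 mm, 6 mm thick. Origin on the bench surface near the plate's middle, x forward along the slide to the end stop, y left, z up. Nest coordinates below are in this frame; heights are from the bench. The dark end stop bar across the far end, top 37 mm high, is adjustable: its near face is set anywhere from x = 115 to 125 mm, which only feel tells.
- nest_home (a point): Where the case's origin is when it is home against the stop at its nearest setting: nest (65, 0, 6) mm, the rear faces of both pads at nest x = 15 mm; up to 10 mm farther at other settings. Two blue side rails, top 36 mm high, leave a channel 194 to 198 mm wide (7 to 9 mm play each side of the case) from nest x = 85 mm to the stop and flare outward by 30 degrees from x = 85 back to 30 mm.
- case: Heavy loose power-supply case, 1.5 to 2.2 kg, flat on the plate, too wide to grip: 100 deep (x), 180 wide (y), 54 mm high. Origin mid-underside, x forward, y left. Starts 70 to 105 mm short of home, up to 7 degrees askew. Stays where left; 4 to 12 N at one pad slides it: that pad goes forward, the middle about 0.4 as far, the other pad slightly back. At the stop the push rises steeply.
- shell: The case's grey upper shell and, in the middle of its rear, the black socket block: 88 mm wide (case y = -44 to 44 mm), reaching 12 mm farther back than the pads, 16 to 44 mm above the case's underside. Fixed to the case, same origin and axes. Not to be touched.
- pad_left (a point): Middle of the rear face of the case's left yellow corner pad, 45 mm wide (case y = 45 to 90 mm), upright, from 2 to 52 mm above the case's underside. Point at case (-50, 67.5, 27) mm, so 33 mm above the bench. Axes as the case.
- pad_right (a point): The same on the right: case (-50, -67.5, 27) mm.
- latch (a joint): Red swing latch, angle about its upright pivot at nest (7.5, -122) mm: 0 = shut, arm along nest +y close behind the right pad; grows as it opens, counter-clockwise from above: 1.57 = along -x, then outward, to 2.5. Arm 62 mm long, 10 mm thick, 19 to 31 mm high; shut, its front is at nest x = 12.5 mm, 2.5 to 12.5 mm behind a case that is home. Stays where left; 1 to 2 N moves it; stops dead at 0.
- latch_knob (a point): Middle of the upright red knob on the latch arm, 12 mm in diameter, from 30 to 64 mm above the bench, 52 mm from the pivot. Point 47 mm above the bench.
- parts_bin: Red open parts bin, 130 x 90 x 50 mm, loose, left of the plate. Origin under its middle.
- driver: Black-handled screwdriver, 190 mm long, lying loose right of the plate.
- cover: White plastic cover lying open side up, 100 x 70 x 22 mm, loose, left of the plate. Origin under its middle.
Mind the look-alikes: they are no part of the job. What is meant by the case is not green, purple or turquoise, and is the larger of those in its own colour.

How it is judged:
On the way, in this order (a step that is already met when the one before it is completed fails the run):
1. the left pad is pressed home: the fingers, on the case's left half, push it steadily with over 15 N (contact force between the fingers and case above 15 N and x of pad_left in the frame of nest above 0.0128 m and y of the grasp point in the frame of case above 0.02 m), for 0.3 s.
2. the right pad is pressed home: the fingers, on the case's right half, push it steadily with over 15 N (contact force between the fingers and case above 15 N and x of pad_right in the frame of nest above 0.0128 m and y of the grasp point in the frame of case below -0.02 m), for 0.3 s.
3. the latch is shut behind it (value of joint latch below 0.1 rad), for 0.2 s.
At the end, for the whole second after the job is handed in: The case is home: both pads' rear faces are at nest x over 12.8 mm and the case is square to the nest within 0.03 rad; the latch is within 0.1 rad of shut, and the case is at rest (x of each of pad_left, pad_right in the frame of nest above 0.0128 m and angle between the x axis of case and the x axis of nest, either way round below 0.03 rad and value of joint latch below 0.1 rad and linear speed of case below 0.01 m/s); the robot touches nothing.
It fails at once if the fingers push the case with more than 30 N (contact force between the fingers and case above 30 N).
It fails at once if the fingers push the latch with more than 30 N (contact force between the fingers and latch above 30 N).
It fails at once if the fingers touch the case's shell or sockets with more than 2 N (contact force between the fingers and shell above 2 N).
It fails at once if the bin, the screwdriver or the white cover is moved by more than 15 mm (distance of any of parts_bin, driver, cover from where it was at the start of the episode above 0.015 m).
It also fails if it takes over 72 s, if anything falls off the work surface, if the arm or the gripper's body presses on something with over 40 N, if the wrist force passes 120 N, or if a joint passes its speed limit or range.

## Working session

There is one attempt and no reset: what is moved stays moved. The work goes in short steps, Python scripts to look and compute and a shell command to move; the robot and the scene stay as the last step left them, time stands still between calls to the robot, and variables do not carry over. Pictures are saved under pics/ and viewed, at most 13 in all, crops included, and the job is handed in when it is done.

```bash
mkdir -p pics; ls; python3 - <<'E'
from plant import manip
import cv2
for n in("top","side"):
    cv2.imwrite(f"pics/{n}0.png",manip.get_image(n)); print(manip.camera_info(n))
print(manip.read_state())
E
```

```text
pics
{'fov_y': 55.29018295314581, 'cx': 327.5492359976389, 'cy': 241.04729964660538, 'position': array([0.41626541, 0.0365309 , 0.94456691]), 'rotation': array([-3.04122992, -0.00700728, -1.55021221])}
{'fov_y': 45.52710271605964, 'cx': 323.84836430808724, 'cy': 238.02510204041195, 'position': array([-0.22431586,  0.86991678,  0.65919427]), 'rotation': array([-2.07507548, -0.01421232, -2.4279212 ])}
{'t': 0.1, 'joint_pos': array([-1.28551736e+00,  4.94106517e-01,  1.34608066e+00,  1.33685200e-06,
        1.30247935e+00, -9.55351907e-02]), 'joint_velocities': array([-1.41624127e-03, -2.70497986e-03, -2.53872914e-03, -3.80265252e-04,
        6.82035813e-05,  2.23546620e-04]), 'effort': array([ 2.15895168e-03, -8.83584380e+01, -3.84565973e+01,  1.00296538e-04,
        5.14745814e-03, -2.41143255e-05]), 'eef_pos': array([ 0.23219505, -0.57994124,  0.24976501]), 'ee_rot': array([-3.14052380e+00, -1.03719184e-04,  3.80813752e-01]), 'contact_force': array([-0.81014052,  0.03455209, -0.77591324]), 'moment': array([-0.03051029, -0.03707152,  0.03838449]), 'finger_force': 0.0, 'grip_width': 0.9973383512359967}
```

View pics/top0.png

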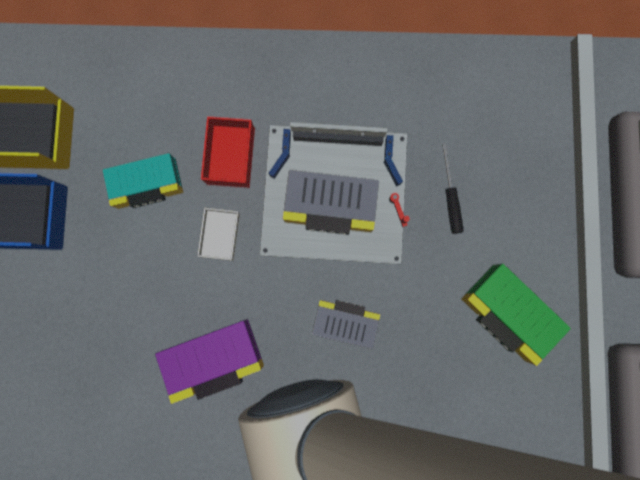

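View pics/side0.png

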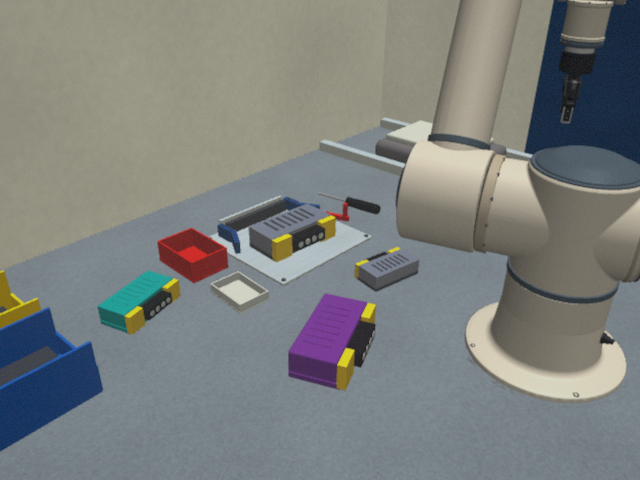

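The top view shows the plate with corners around (270,127), (407,133), (262,257), (402,262). The grey case is at about (330,202), with its pads at (295,216) and (362,225). The red latch runs from (405,222) to (394,198). I'll enlarge this area.

```bash
python3 - <<'E'
import cv2
a=cv2.imread("pics/top0.png")[115:270,250:420]
cv2.imwrite("pics/c1.png",cv2.resize(a,None,fx=4,fy=3.85 if 0 else 3.8,interpolation=cv2.INTER_CUBIC)[:600])
E
```

```text
(no output)
```

View pics/c1.png

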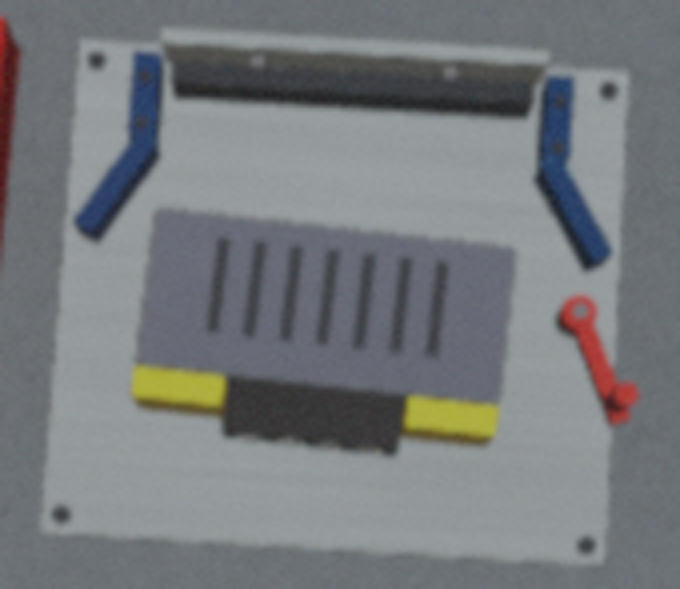

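```bash
cat >h.py <<'E'
import numpy as np
from scipy.spatial.transform import Rotation as R
from plant import manip
def px(n,uv,z):
    c=manip.camera_info(n); f=240/np.tan(np.radians(c["fov_y"]/2))
    d=R.from_euler("xyz",c["rotation"]).apply([(uv[0]-c["cx"])/f,(uv[1]-c["cy"])/f,1])
    p=c["position"]; return (p+d*(z-p[2])/d[2])[:2]
crop=lambda u,v:(u/4+250+0.125-.5+.0,v/3.8+115-.37)
E
python3 - <<'E'
from h import *
P=lambda u,v,z:px("top",crop(u,v),z)
tl,tr,bl,br=[P(*q,.006) for q in((79,38),(629,70),(41,533),(603,565))]
print(np.linalg.norm(tl-tr),np.linalg.norm(bl-br),np.linalg.norm(tl-bl),np.linalg.norm(tr-br))
ex=(tl-bl)+(tr-br); ey=(tl-tr)+(bl-br)
yaw=(np.arctan2(ex[1],ex[0])+np.arctan2(-ey[0],ey[1]))/2
c=(tl+tr+bl+br)/4
M=np.array([[np.cos(yaw),-np.sin(yaw)],[np.sin(yaw),np.cos(yaw)]])
piv=P(578,312,.031); o=piv-M@[.0075,-.122]
print("yaw",np.degrees(yaw),"centre",c,"pivot",piv,"origin from pivot",o,"plate c in nest",(c-o)@M)
o=np.array(o)
N=lambda u,v,z:np.round(((P(u,v,z)-o)@M)*1000,1)
for k,q in dict(knob=(625,393,.064),padL_rearleft=(133,403,.058),padL_rearright=(224,411,.058),padR_l=(404,430,.058),padR_rearright=(495,438,.058),shFL=(155,210,.06),shFR=(515,247,.06),stopnear_l=(175,97,.006),stopnear_r=(525,115,.006),railL_front=(160,55,.036),railR_front=(545,80,.036)).items(): print(k,N(*q),P(*q))
E
```

```text
0.29083601176930285 0.2886479531244604 0.2759964120029712 0.27569644940649657
yaw -2.3114365925679445 centre [0.61160594 0.02014508] pivot [ 0.60144847 -0.10095792] origin from pivot [0.59887498 0.0212453 ] plate c in nest [ 0.01276498 -0.00058587]
knob [ -40.  -142.1] [ 0.55320598 -0.11910189]
padL_rearleft [-59.1  96.6] [0.54374519 0.12017181]
padL_rearright [-60.5  52. ] [0.54055703 0.07567998]
padR_l [-64.9 -36.2] [ 0.53260912 -0.01232167]
padR_rearright [-66.2 -80.8] [ 0.52942389 -0.05677527]
shFL [42.1 92.8] [0.64466025 0.11222303]
shFR [ 33.7 -85.3] [ 0.62906558 -0.06535959]
stopnear_l [120.2  91.9] [0.72270513 0.10819278]
stopnear_r [121.6 -92.6] [ 0.71667269 -0.07614029]
railL_front [133.2  98.4] [0.7359246  0.11420464]
railR_front [131.8 -98.6] [ 0.72661679 -0.08258345]
```

Plate, pivot and stop all agree: the nest origin is at (0.599, 0.021), yaw −2.3°. The case's pads are at nest x ≈ −58 (left) and −65 (right), with its y centre about +7. Next I move behind the right pad with the fingers shut.

```bash
python3 -m creep '[0.44,0.9,0,0,0,-4.82,1, 0.44,0.9,0,0,0,-4.82,1, 0.44,0.9,0,0,0,-4.82,1, 0.44,0.9,0,0,0,-4.82,1, 0.44,0.9,0,0,0,-4.82,1]'
python3 -m creep '[0.44,0.9,0,0,0,0,1, 0.44,0.9,0,0,0,0,1, 0.44,0.9,0,0,0,0,1, 0.44,0.9,0,0,0,0,1, 0.44,0.9,0,0,0,0,1]'
python3 -m creep '[0.44,0.9,0,0,0,0,1, 0.44,0.9,0,0,0,0,1, 0.44,0.9,0,0,0,0,1, 0.44,0.9,0,0,0,0,1, 0.44,0.9,0,0,0,0,1]'
```

```text
t: 0.52
eef_pos: [0.3205, -0.3984, 0.25]
ee_rot: [-3.141, 0.0, -0.044]
contact_force: [1.5, -0.6, 0.7]
grip_width: 0.302
finger_force: 0.0
t: 0.93
eef_pos: [0.4086, -0.2183, 0.2502]
ee_rot: [-3.141, 0.0, -0.04]
contact_force: [0.8, -0.4, 0.5]
grip_width: 0.001
finger_force: 0.0
t: 1.35
eef_pos: [0.4966, -0.0381, 0.2502]
ee_rot: [-3.142, 0.0, -0.04]
contact_force: [0.8, -0.7, 0.1]
grip_width: -0.001
finger_force: 0.0
```

```bash
python3 -m creep '[0,0,-1,0,0,0,1, 0,0,-1,0,0,0,1, 0,0,-1,0,0,0,1, 0,0,-1,0,0,0,1, 0,0,-1,0,0,0,1]'
python3 -m creep '[0,0,-0.15,0,0,0,1, 0.1,0,0,0,0,0,1, 0.1,0,0,0,0,0,1, 0.1,-0.01,0,0,0,0,1, 0.05,0,0,0,0,0,1]'
python3 -m creep '[0.05,0,0,0,0,0,1, 0.05,0,0,0,0,0,1, 0.05,0,0,0,0,0,1]'
```

```text
t: 1.77
eef_pos: [0.4961, -0.04, 0.0486]
ee_rot: [3.142, -0.0, -0.039]
contact_force: [1.7, 0.1, -1.1]
grip_width: -0.0
finger_force: 0.0
t: 2.18
eef_pos: [0.5125, -0.041, 0.0465]
ee_rot: [3.141, -0.004, -0.04]
contact_force: [0.3, 0.4, -0.4]
grip_width: -0.002
finger_force: 0.0
t: 2.43
eef_pos: [0.5167, -0.0407, 0.045]
ee_rot: [3.141, -0.001, -0.04]
contact_force: [-0.6, -0.8, 0.4]
grip_width: 0.001
finger_force: 0.0
```

```bash
python3 - <<'E'
from h import *
import cv2
a=manip.get_image("top")[110:270,240:420]
cv2.imwrite("pics/c2.png",cv2.resize(a,None,fx=3.7,fy=3.7,interpolation=cv2.INTER_CUBIC))
E
```

```text
(no output)
```

View pics/c2.png

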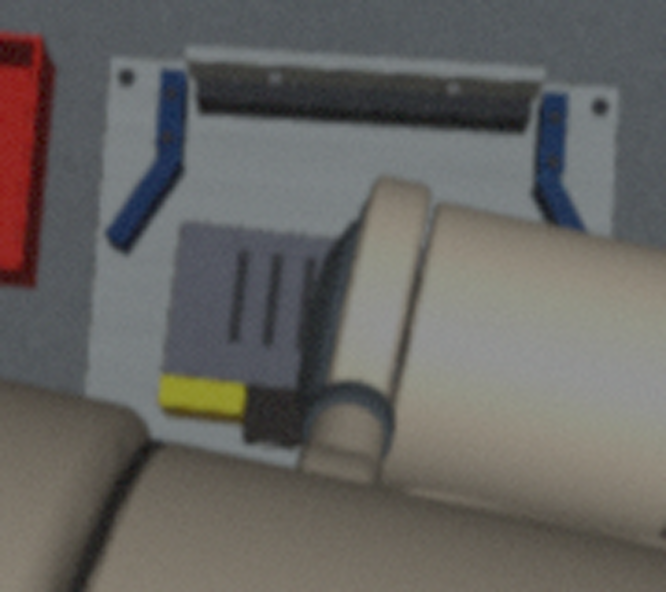

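The arm hides the right side; the left pad is still in view at (202,397) in the crop and hasn't moved. I continue by feel.

```bash
python3 -m creep '[0.03,0,0,0,0,0,1, 0.03,0,0,0,0,0,1, 0.03,0,0,0,0,0,1]'|egrep 'eef|contact'
python3 -m creep '[0.03,0,0,0,0,0,1, 0.03,0,0,0,0,0,1, 0.03,0,0,0,0,0,1]'|egrep 'eef|contact'
python3 -m creep '[0.03,0,0,0,0,0,1, 0.03,0,0,0,0,0,1, 0.03,0,0,0,0,0,1]'|egrep 'eef|contact'
```

```text
eef_pos: [0.5199, -0.0406, 0.0442]
contact_force: [0.1, -0.3, 0.4]
eef_pos: [0.5227, -0.0406, 0.0441]
contact_force: [-5.2, -2.7, 1.5]
eef_pos: [0.5262, -0.0406, 0.044]
contact_force: [-5.2, -2.5, 1.2]
```

Contact near x = 0.5215; it slides at about 6 N. I keep pushing the right pad to about 0.534, then back off and step over to the left pad.

```bash
python3 -m creep '[0.05,0,0,0,0,0,1, 0.05,0,0,0,0,0,1, 0.05,0,0,0,0,0,1, 0.03,0,0,0,0,0,1]'|egrep '^t|eef|contact'
python3 -m creep '[-0.4,0,0,0,0,0,1, -0.4,0,0,0,0,0,1,-0.2,0.5,0,0,0,0,1, 0,1,0,0,0,0,1, 0,1,0,0,0,0,1]'|egrep '^t|eef|contact'
python3 -m creep '[0,0.8,0,0,0,0,1, 0,0,0,0,0,0,1]'|egrep '^t|eef|contact'
python3 - <<'E'
from h import *
import cv2
a=manip.get_image("top")[110:270,240:420]
cv2.imwrite("pics/c3.png",cv2.resize(a,None,fx=3.7,fy=3.7,interpolation=cv2.INTER_CUBIC))
E
```

```text
t: 3.57
eef_pos: [0.5336, -0.0407, 0.044]
contact_force: [-5.2, -2.9, -0.3]
t: 3.98
eef_pos: [0.4941, 0.0597, 0.0443]
contact_force: [1.6, 0.4, -0.3]
t: 4.15
eef_pos: [0.4943, 0.0959, 0.0444]
contact_force: [-1.2, -0.4, -0.2]
```

View pics/c3.png

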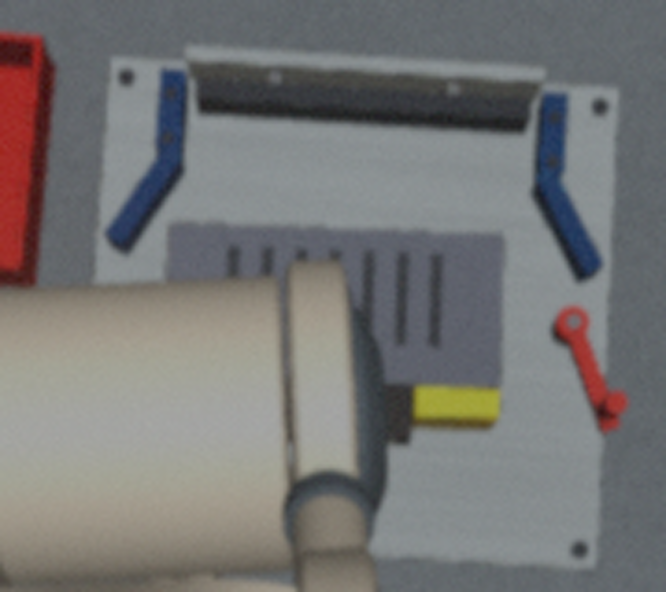

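Front corners of the shell are at (168,224) and (503,235), the right pad's rear right corner at (499,421).

```bash
cat >>h.py <<'E'
yaw=np.radians(-2.31);M=np.array([[np.cos(yaw),-np.sin(yaw)],[np.sin(yaw),np.cos(yaw)]]);o=np.array([.5989,.0212])
def n3(u,v,z): return np.round((px("top",(u/3.7+240-.37,v/3.7+110-.37),z)-o)@M*1000,1)
E
python3 - <<'E'
from h import *
for q in((168,224,.06),(503,235,.06),(499,421,.058)):print(n3(*q))
for w in((.5215,-.0406),(.5340,-.0407),(.4943,.0959)):print((np.array(w)-o)@M*1000)
E
```

```text
[41.1 99.3]
[ 46.3 -79.1]
[-53.4 -82.2]
[-74.84618068 -64.86947847]
[-62.35230787 -64.46556991]
[-107.52587145   70.42327008]
```

```bash
python3 -m creep '[0.25,0.1,0,0,0,0,1, 0.25,0.05,0,0,0,0,1, 0.2,0.05,0,0,0,0,1, 0.1,0,0,0,0,0,1, 0.03,0,0,0,0,0,1]'|egrep '^t|eef|contact'
python3 -m creep '[0.03,0,0,0,0,0,1, 0.03,0,0,0,0,0,1, 0.03,0,0,0,0,0,1, 0.03,0,0,0,0,0,1]'|egrep '^t|eef|contact'
python3 -m creep '[0.03,-0.01,0,0,0,0,1, 0.03,-0.01,0,0,0,0,1, 0.03,-0.01,0,0,0,0,1]'|egrep '^t|eef|contact'
```

```text
t: 4.62
eef_pos: [0.5283, 0.0988, 0.0443]
contact_force: [0.1, -0.4, -0.9]
t: 4.95
eef_pos: [0.5321, 0.0992, 0.0443]
contact_force: [0.2, 0.8, 0.4]
t: 5.2
eef_pos: [0.5359, 0.0982, 0.0443]
contact_force: [-5.7, 3.2, 1.4]
```

```bash
python3 -m creep '[0.05,-0.015,0,0,0,0,1, 0.05,-0.015,0,0,0,0,1, 0.05,-0.015,0,0,0,0,1, 0.05,-0.015,0,0,0,0,1, 0.05,-0.01,0,0,0,0,1]'|egrep '^t|eef|contact'
python3 -m creep '[0.05,-0.015,0,0,0,0,1, 0.05,-0.015,0,0,0,0,1, 0.03,0,0,0,0,0,1]'|egrep '^t|eef|contact'
python3 -m creep '[-0.4,0.05,0,0,0,0,1, -0.4,0,0,0,0,0,1,-0.2,-0.5,0,0,0,0,1, 0,-1,0,0,0,0,1, 0,-1,0,0,0,0,1]'|egrep '^t|eef|contact'
python3 -m creep '[0,-0.9,0,0,0,0,1, 0,0,0,0,0,0,1]'|egrep '^t|eef|contact'
python3 - <<'E'
from h import *
import cv2
a=manip.get_image("top")[110:270,240:420]
cv2.imwrite("pics/c4.png",cv2.resize(a,None,fx=3.7,fy=3.7,interpolation=cv2.INTER_CUBIC))
E
```

```text
t: 5.62
eef_pos: [0.5449, 0.0955, 0.0439]
contact_force: [-4.4, 3.8, 0.2]
t: 5.87
eef_pos: [0.5503, 0.0942, 0.0439]
contact_force: [-4.9, 2.2, -2.3]
t: 6.28
eef_pos: [0.5108, -0.0041, 0.0444]
contact_force: [1.6, -0.4, -0.8]
t: 6.45
eef_pos: [0.512, -0.0452, 0.0445]
contact_force: [0.7, -0.3, -0.3]
```

View pics/c4.png

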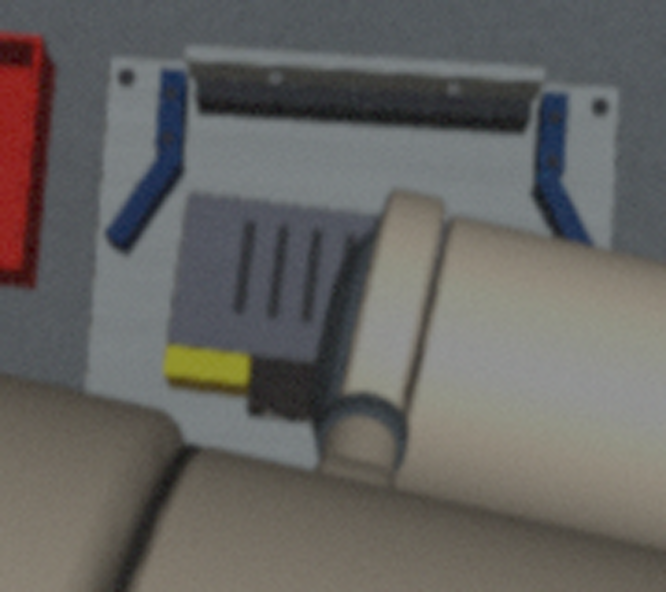

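```bash
python3 - <<'E'
from h import *
for q in((190,193,.06),(165,385,.058)):print(n3(*q))
E
python3 -m creep '[0.15,0.05,0,0,0,0,1, 0.1,0.02,0,0,0,0,1, 0.05,0,0,0,0,0,1, 0.04,0,0,0,0,0,1, 0.03,0,0,0,0,0,1]'|egrep '^t|eef|contact'
python3 -m creep '[0.03,0,0,0,0,0,1, 0.03,0,0,0,0,0,1, 0.03,0,0,0,0,0,1]'|egrep '^t|eef|contact'
python3 -m creep '[0.03,0,0,0,0,0,1, 0.03,0,0,0,0,0,1, 0.03,0,0,0,0,0,1]'|egrep '^t|eef|contact'
```

```text
[58.7 88.8]
[-45.2  95. ]
t: 6.92
eef_pos: [0.5262, -0.0362, 0.0443]
contact_force: [-0.2, 0.7, 0.3]
t: 7.17
eef_pos: [0.5295, -0.0369, 0.0443]
contact_force: [-0.1, -0.4, -0.8]
t: 7.42
eef_pos: [0.5332, -0.0371, 0.0443]
contact_force: [1.0, 0.2, 0.2]
```

```bash

python3 -m creep '[0.03,-0.02,0,0,0,0,1, 0.03,-0.02,0,0,0,0,1, 0.03,-0.01,0,0,0,0,1, 0.03,0,0,0,0,0,1]'|egrep '^t|eef|contact'
python3 -m creep '[0.05,-0.005,0,0,0,0,1, 0.05,-0.005,0,0,0,0,1, 0.05,-0.005,0,0,0,0,1, 0.05,-0.005,0,0,0,0,1, 0.05,-0.005,0,0,0,0,1]'|egrep '^t|eef|contact'
python3 -m creep '[0.05,-0.005,0,0,0,0,1, 0.05,-0.005,0,0,0,0,1, 0.03,0,0,0,0,0,1]'|egrep '^t|eef|contact'
```

```text
t: 7.75
eef_pos: [0.5372, -0.0391, 0.0441]
contact_force: [-5.1, -1.0, 2.0]
t: 8.17
eef_pos: [0.547, -0.0401, 0.044]
contact_force: [-5.1, -1.7, 0.7]
t: 8.42
eef_pos: [0.5524, -0.0405, 0.044]
contact_force: [-4.7, -2.2, 0.5]
```

```bash

python3 -m creep '[-0.4,0,0,0,0,0,1, -0.4,0,0,0,0,0,1,-0.2,0.5,0,0,0,0,1, 0,1,0,0,0,0,1, 0,1,0,0,0,0,1]'|egrep '^t|eef|contact'
python3 -m creep '[0.1,1,0,0,0,0,1, 0.3,0,0,0,0,0,1, 0.2,0,0,0,0,0,1, 0.06,0,0,0,0,0,1]'|egrep '^t|eef|contact'
python3 -m creep '[0.03,0,0,0,0,0,1, 0.03,0,0,0,0,0,1, 0.03,0,0,0,0,0,1, 0.03,0,0,0,0,0,1]'|egrep '^t|eef|contact'
python3 -m creep '[0.03,0,0,0,0,0,1, 0.03,0,0,0,0,0,1, 0.03,0,0,0,0,0,1]'|egrep '^t|eef|contact'
```

```text
t: 8.83
eef_pos: [0.5129, 0.0598, 0.0444]
contact_force: [2.2, -0.5, -0.6]
t: 9.17
eef_pos: [0.5411, 0.0997, 0.0444]
contact_force: [0.1, -0.5, 0.5]
t: 9.5
eef_pos: [0.5441, 0.0988, 0.0443]
contact_force: [0.3, -0.4, -0.3]
t: 9.75
eef_pos: [0.5479, 0.0994, 0.0443]
contact_force: [0.1, 0.4, -0.2]
```

```bash

python3 -m creep '[0.03,0,0,0,0,0,1, 0.03,-0.005,0,0,0,0,1, 0.05,-0.005,0,0,0,0,1, 0.05,-0.01,0,0,0,0,1]'|egrep '^t|eef|contact'
python3 -m creep '[0.05,-0.01,0,0,0,0,1, 0.05,-0.01,0,0,0,0,1, 0.05,-0.01,0,0,0,0,1, 0.05,-0.005,0,0,0,0,1, 0.05,-0.005,0,0,0,0,1]'|egrep '^t|eef|contact'
python3 -m creep '[0.05,-0.005,0,0,0,0,1, 0.03,0,0,0,0,0,1]'|egrep '^t|eef|contact'
python3 -m creep '[-0.4,0,0,0,0,0,1, -0.4,0,0,0,0,0,1,-0.2,-0.5,0,0,0,0,1, 0,-1,0,0,0,0,1, 0,-1,0,0,0,0,1]'|egrep '^t|eef|contact'
python3 -m creep '[0,-1,0,0,0,0,1, 0,0,0,0,0,0,1]'|egrep '^t|eef|contact'
python3 - <<'E'
from h import *
import cv2
a=manip.get_image("top")[110:270,240:420]
cv2.imwrite("pics/c5.png",cv2.resize(a,None,fx=3.7,fy=3.7,interpolation=cv2.INTER_CUBIC))
E
```

```text
t: 10.08
eef_pos: [0.5537, 0.0989, 0.0441]
contact_force: [-5.6, 2.7, 1.6]
t: 10.5
eef_pos: [0.5634, 0.0974, 0.044]
contact_force: [-5.1, 3.4, 1.1]
t: 10.67
eef_pos: [0.5668, 0.0971, 0.044]
contact_force: [-4.6, 3.8, -0.1]
t: 11.08
eef_pos: [0.5271, -0.0033, 0.0443]
contact_force: [1.4, -0.8, 0.4]
t: 11.25
eef_pos: [0.5284, -0.0489, 0.0445]
contact_force: [1.2, -0.7, 0.6]
```

View pics/c5.png

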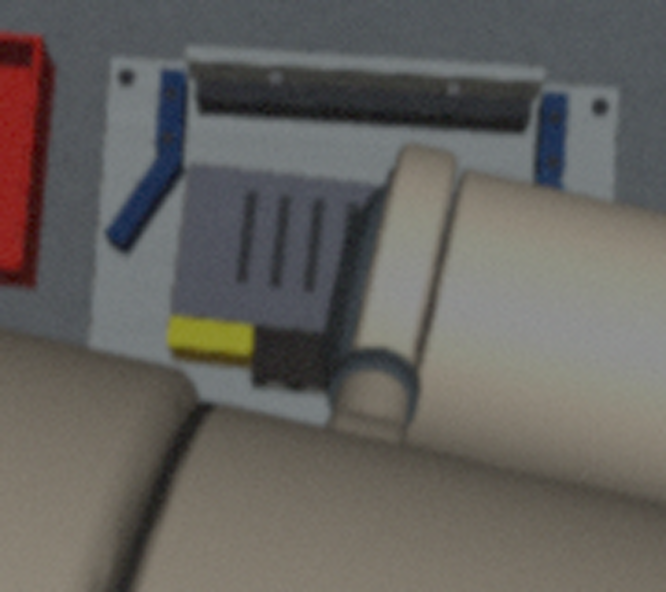

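```bash
python3 - <<'E'
from h import *
for q in((190,163,.06),(168,357,.058)):print(n3(*q))
E
python3 -m creep '[0.2,0.1,0,0,0,0,1, 0.15,0,0,0,0,0,1, 0.05,0,0,0,0,0,1, 0.03,0,0,0,0,0,1, 0.03,0,0,0,0,0,1]'|egrep '^t|eef|contact'
python3 -m creep '[0.03,0,0,0,0,0,1, 0.03,0,0,0,0,0,1, 0.03,0,0,0,0,0,1]'|egrep '^t|eef|contact'
```

```text
[75.  89.9]
[-30.1  94.5]
t: 11.72
eef_pos: [0.5461, -0.0381, 0.0442]
contact_force: [-0.0, 0.3, 0.6]
t: 11.97
eef_pos: [0.5495, -0.0389, 0.0443]
contact_force: [-0.7, 1.0, 0.2]
```

```bash

python3 -m creep '[0.03,-0.01,0,0,0,0,1, 0.03,-0.01,0,0,0,0,1, 0.03,0,0,0,0,0,1]'|egrep '^t|eef|contact'
python3 -m creep '[0.05,-0.01,0,0,0,0,1, 0.05,-0.01,0,0,0,0,1, 0.05,-0.01,0,0,0,0,1]'|egrep '^t|eef|contact'
python3 -m creep '[0.05,-0.01,0,0,0,0,1, 0.03,-0.01,0,0,0,0,1]'|egrep '^t|eef|contact'
```

```text
t: 12.22
eef_pos: [0.5532, -0.04, 0.0443]
contact_force: [0.4, 0.2, -0.5]
t: 12.47
eef_pos: [0.5583, -0.0411, 0.0441]
contact_force: [-5.4, -1.5, 1.6]
t: 12.63
eef_pos: [0.5617, -0.0419, 0.0441]
contact_force: [-5.0, -1.3, 1.5]
```

```bash

python3 -m creep '[0.05,-0.01,0,0,0,0,1, 0.03,-0.005,0,0,0,0,1]'|egrep '^t|eef|contact'
python3 -m creep '[-0.4,0,0,0,0,0,1, -0.4,0,0,0,0,0,1,-0.2,0.5,0,0,0,0,1, 0,1,0,0,0,0,1, 0,1,0,0,0,0,1]'|egrep '^t|eef|contact'
python3 -m creep '[0.1,1,0,0,0,0,1, 0.3,0.05,0,0,0,0,1, 0.2,0,0,0,0,0,1, 0.06,0,0,0,0,0,1]'|egrep '^t|eef|contact'
python3 -m creep '[0.03,0,0,0,0,0,1, 0.03,0,0,0,0,0,1, 0.03,0,0,0,0,0,1, 0.03,0,0,0,0,0,1]'|egrep '^t|eef|contact'
python3 -m creep '[0.03,0,0,0,0,0,1, 0.03,0,0,0,0,0,1, 0.03,0,0,0,0,0,1, 0.03,0,0,0,0,0,1]'|egrep '^t|eef|contact'
```

```text
t: 12.8
eef_pos: [0.5649, -0.0426, 0.0441]
contact_force: [-5.0, -2.6, 1.2]
t: 13.22
eef_pos: [0.5255, 0.0578, 0.0444]
contact_force: [1.8, -0.0, -0.2]
t: 13.55
eef_pos: [0.5536, 0.0996, 0.0444]
contact_force: [0.1, -1.4, 0.8]
t: 13.88
eef_pos: [0.5565, 0.0987, 0.0442]
contact_force: [-0.2, 0.2, 0.4]
t: 14.22
eef_pos: [0.5616, 0.0995, 0.0443]
contact_force: [0.7, 0.1, 0.1]
```

```bash

python3 -m creep '[0.03,0,0,0,0,0,1, 0.03,0,0,0,0,0,1, 0.04,-0.005,0,0,0,0,1, 0.04,-0.01,0,0,0,0,1]'|egrep '^t|eef|contact'
python3 -m creep '[0.04,-0.01,0,0,0,0,1, 0.04,-0.01,0,0,0,0,1, 0.04,-0.01,0,0,0,0,1]'|egrep '^t|eef|contact'
python3 -m creep '[0.04,-0.01,0,0,0,0,1, 0.04,-0.01,0,0,0,0,1, 0.04,0,0,0,0,0,1]'|egrep '^t|eef|contact'
```

```text
t: 14.55
eef_pos: [0.5672, 0.099, 0.0443]
contact_force: [-5.8, 3.2, 2.7]
t: 14.8
eef_pos: [0.5711, 0.0979, 0.044]
contact_force: [-5.1, 2.8, -0.4]
t: 15.05
eef_pos: [0.5757, 0.0971, 0.0439]
contact_force: [-5.1, 2.5, -0.1]
```

```bash

python3 -m creep '[-0.4,0,0,0,0,0,1, -0.4,0,0,0,0,0,1,-0.2,-0.5,0,0,0,0,1, 0,-1,0,0,0,0,1, 0,-1,0,0,0,0,1]'|egrep '^t|eef|contact'
python3 -m creep '[0,-0.98,0,0,0,0,1, 0.2,0,0,0,0,0,1, 0.2,0,0,0,0,0,1, 0.06,0,0,0,0,0,1, 0.05,0,0,0,0,0,1]'|egrep '^t|eef|contact'
python3 - <<'E'
from h import *
import cv2
a=manip.get_image("top")[110:270,240:420]
cv2.imwrite("pics/c6.png",cv2.resize(a,None,fx=3.7,fy=3.7,interpolation=cv2.INTER_CUBIC))
E
```

```text
t: 15.47
eef_pos: [0.5363, -0.0033, 0.0444]
contact_force: [2.1, -0.1, -0.1]
t: 15.88
eef_pos: [0.5577, -0.0413, 0.0442]
contact_force: [-0.4, 0.4, -0.5]
```

View pics/c6.png

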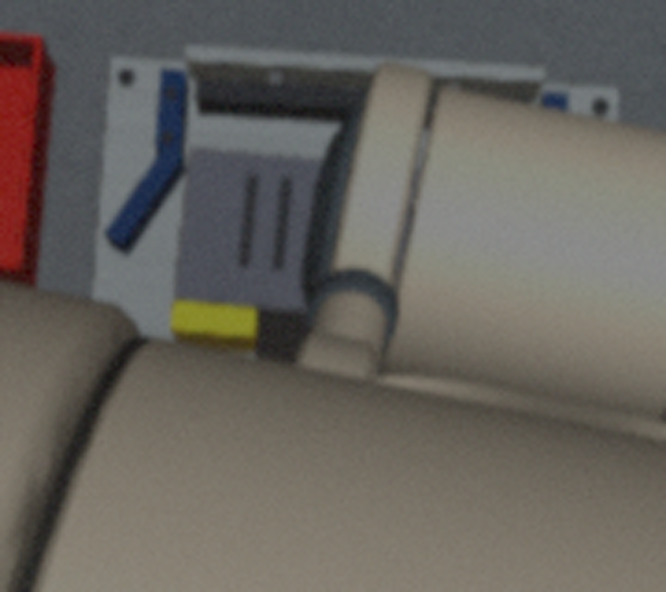

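Front left corner of the shell is at about (190,147), just inside the left rail at (183,165); it is entering the channel.

```bash
python3 - <<'E'
from h import *
for q in((190,147,.06),(172,340,.058),(183,160,.036)):print(n3(*q))
E
python3 -m creep '[0.03,0,0,0,0,0,1, 0.03,0,0,0,0,0,1, 0.03,0,0,0,0,0,1, 0.03,0,0,0,0,0,1]'|egrep '^t|eef|contact'
python3 -m creep '[0.03,0,0,0,0,0,1, 0.03,0,0,0,0,0,1, 0.03,-0.01,0,0,0,0,1]'|egrep '^t|eef|contact'
python3 -m creep '[0.04,-0.01,0,0,0,0,1, 0.04,-0.01,0,0,0,0,1, 0.04,-0.01,0,0,0,0,1]'|egrep '^t|eef|contact'
```

```text
[83.8 90.5]
[-20.9  93. ]
[83.5 96.1]
t: 16.27
eef_pos: [0.5619, -0.0418, 0.0443]
contact_force: [-0.1, 0.6, -0.4]
t: 16.52
eef_pos: [0.5656, -0.0426, 0.0443]
contact_force: [0.3, 0.3, 0.4]
t: 16.77
eef_pos: [0.5695, -0.0439, 0.0441]
contact_force: [-5.8, -1.8, 2.1]
```

```bash

python3 -m creep '[0.04,-0.01,0,0,0,0,1, 0.04,-0.01,0,0,0,0,1, 0.04,-0.01,0,0,0,0,1]'|egrep '^t|eef|contact'
python3 -m creep '[0.04,-0.01,0,0,0,0,1]'|egrep '^t|eef|contact'
python3 -m creep '[-0.4,0,0,0,0,0,1, -0.4,0,0,0,0,0,1,-0.2,0.5,0,0,0,0,1, 0,1,0,0,0,0,1, 0,1,0,0,0,0,1]'|egrep '^t|eef|contact'
python3 -m creep '[0.1,1,0,0,0,0,1, 0.3,0.05,0,0,0,0,1, 0.2,0,0,0,0,0,1, 0.06,0,0,0,0,0,1]'|egrep '^t|eef|contact'
python3 -m creep '[0.04,0,0,0,0,0,1, 0.03,0,0,0,0,0,1, 0.03,0,0,0,0,0,1, 0.03,0,0,0,0,0,1]'|egrep '^t|eef|contact'
python3 -m creep '[0.03,0,0,0,0,0,1, 0.03,0,0,0,0,0,1, 0.03,0,0,0,0,0,1]'|egrep '^t|eef|contact'
```

```text
t: 17.02
eef_pos: [0.5742, -0.0451, 0.0441]
contact_force: [-5.2, -2.2, 3.0]
t: 17.1
eef_pos: [0.5759, -0.0456, 0.0441]
contact_force: [-5.2, -1.7, 2.9]
t: 17.52
eef_pos: [0.5365, 0.0547, 0.0444]
contact_force: [1.0, 0.9, -0.1]
t: 17.85
eef_pos: [0.5647, 0.0965, 0.0444]
contact_force: [0.1, -0.5, -0.1]
t: 18.18
eef_pos: [0.5681, 0.0957, 0.0442]
contact_force: [-0.6, -0.5, 0.6]
t: 18.43
eef_pos: [0.5719, 0.0964, 0.0443]
contact_force: [-0.1, -0.2, -0.6]
```

```bash

python3 -m creep '[0.03,0,0,0,0,0,1, 0.03,0,0,0,0,0,1, 0.04,-0.005,0,0,0,0,1, 0.04,-0.005,0,0,0,0,1]'|egrep '^t|eef|contact'
python3 -m creep '[0.04,-0.005,0,0,0,0,1, 0.04,-0.005,0,0,0,0,1, 0.04,-0.005,0,0,0,0,1]'|egrep '^t|eef|contact'
python3 -m creep '[0.04,-0.005,0,0,0,0,1, 0.04,-0.005,0,0,0,0,1]'|egrep '^t|eef|contact'
python3 -m creep '[-0.4,0,0,0,0,0,1, -0.4,0,0,0,0,0,1,-0.2,-0.5,0,0,0,0,1, 0,-1,0,0,0,0,1, 0,-1,0,0,0,0,1]'|egrep '^t|eef|contact'
python3 -m creep '[0.1,-1,0,0,0,0,1, 0.2,0,0,0,0,0,1, 0.2,0,0,0,0,0,1, 0.04,0,0,0,0,0,1, 0.03,0,0,0,0,0,1]'|egrep '^t|eef|contact'
python3 -m creep '[0.03,0,0,0,0,0,1, 0.03,0,0,0,0,0,1, 0.03,0,0,0,0,0,1]'|egrep '^t|eef|contact'
```

```text
t: 18.77
eef_pos: [0.5768, 0.0963, 0.0441]
contact_force: [-5.1, 2.9, 1.1]
t: 19.02
eef_pos: [0.5814, 0.0958, 0.044]
contact_force: [-5.6, 3.0, 0.9]
t: 19.18
eef_pos: [0.5846, 0.0954, 0.0439]
contact_force: [-5.0, 3.5, -0.9]
t: 19.6
eef_pos: [0.5451, -0.005, 0.0444]
contact_force: [0.8, -1.0, 0.1]
t: 20.02
eef_pos: [0.5687, -0.044, 0.0442]
contact_force: [0.1, -0.9, -0.7]
t: 20.27
eef_pos: [0.5717, -0.044, 0.0442]
contact_force: [-0.2, 0.5, -0.2]
```

```bash

python3 -m creep '[0.03,0,0,0,0,0,1, 0.03,0,0,0,0,0,1, 0.04,-0.003,0,0,0,0,1, 0.04,-0.003,0,0,0,0,1]'|egrep '^t|eef|contact'
python3 -m creep '[0.04,-0.005,0,0,0,0,1, 0.04,-0.005,0,0,0,0,1, 0.04,-0.005,0,0,0,0,1]'|egrep '^t|eef|contact'
python3 -m creep '[0.04,-0.005,0,0,0,0,1, 0.04,-0.005,0,0,0,0,1]'|egrep '^t|eef|contact'
python3 -m creep '[-0.4,0,0,0,0,0,1, -0.4,0,0,0,0,0,1,-0.2,0.5,0,0,0,0,1, 0,1,0,0,0,0,1, 0,1,0,0,0,0,1]'|egrep '^t|eef|contact'
python3 -m creep '[0.1,1,0,0,0,0,1, 0.3,0.05,0,0,0,0,1, 0.2,0,0,0,0,0,1, 0.06,0,0,0,0,0,1]'|egrep '^t|eef|contact'
python3 -m creep '[0.04,0,0,0,0,0,1, 0.03,0,0,0,0,0,1, 0.03,0,0,0,0,0,1, 0.03,0,0,0,0,0,1]'|egrep '^t|eef|contact'
```

```text
t: 20.6
eef_pos: [0.5772, -0.045, 0.0442]
contact_force: [-6.1, -2.2, 2.6]
t: 20.85
eef_pos: [0.5814, -0.0458, 0.0441]
contact_force: [-6.1, -2.2, 3.7]
t: 21.02
eef_pos: [0.5846, -0.0462, 0.0441]
contact_force: [-5.7, -2.4, 1.9]
t: 21.43
eef_pos: [0.5453, 0.0541, 0.0444]
contact_force: [0.5, 0.1, 0.5]
t: 21.77
eef_pos: [0.5735, 0.0959, 0.0444]
contact_force: [-1.1, -0.2, 0.3]
t: 22.1
eef_pos: [0.5769, 0.0951, 0.0442]
contact_force: [-0.4, 0.2, 0.9]
```

```bash

python3 -m creep '[0.04,0,0,0,0,0,1, 0.04,0,0,0,0,0,1, 0.03,0,0,0,0,0,1, 0.03,0,0,0,0,0,1, 0.03,0,0,0,0,0,1]'|egrep '^t|eef|contact'
python3 -m creep '[0.04,-0.005,0,0,0,0,1, 0.04,-0.005,0,0,0,0,1, 0.04,-0.005,0,0,0,0,1]'|egrep '^t|eef|contact'
python3 -m creep '[0.04,-0.005,0,0,0,0,1, 0.04,-0.005,0,0,0,0,1, 0.04,-0.005,0,0,0,0,1]'|egrep '^t|eef|contact'
python3 -m creep '[0.04,-0.005,0,0,0,0,1]'|egrep '^t|eef|contact'
python3 -m creep '[-0.4,0,0,0,0,0,1, -0.4,0,0,0,0,0,1,-0.2,-0.5,0,0,0,0,1, 0,-1,0,0,0,0,1, 0,-1,0,0,0,0,1]'|egrep '^t|eef|contact'
python3 -m creep '[0.1,-1,0,0,0,0,1, 0.2,0,0,0,0,0,1, 0.2,0,0,0,0,0,1, 0.04,0,0,0,0,0,1, 0.03,0,0,0,0,0,1]'|egrep '^t|eef|contact'
python3 -m creep '[0.03,0,0,0,0,0,1, 0.03,0,0,0,0,0,1, 0.03,0,0,0,0,0,1]'|egrep '^t|eef|contact'
```

```text
t: 22.52
eef_pos: [0.584, 0.0959, 0.0443]
contact_force: [0.6, -0.4, -0.9]
t: 22.77
eef_pos: [0.5879, 0.0955, 0.0441]
contact_force: [-4.5, 2.9, 1.2]
t: 23.02
eef_pos: [0.5926, 0.095, 0.044]
contact_force: [-5.8, 3.2, 1.1]
t: 23.1
eef_pos: [0.5942, 0.0948, 0.044]
contact_force: [-6.1, 2.6, 0.2]
t: 23.52
eef_pos: [0.5547, -0.0056, 0.0444]
contact_force: [1.4, -0.8, 1.0]
t: 23.93
eef_pos: [0.5783, -0.0446, 0.0442]
contact_force: [-1.2, 0.0, -0.8]
t: 24.18
eef_pos: [0.5813, -0.0447, 0.0443]
contact_force: [0.1, 1.5, -0.2]
```

```bash

python3 -m creep '[0.03,0,0,0,0,0,1, 0.03,0,0,0,0,0,1, 0.03,0,0,0,0,0,1, 0.03,0,0,0,0,0,1]'|egrep '^t|eef|contact'
python3 -m creep '[0.04,-0.005,0,0,0,0,1, 0.04,-0.005,0,0,0,0,1, 0.04,-0.005,0,0,0,0,1]'|egrep '^t|eef|contact'
python3 -m creep '[0.04,-0.005,0,0,0,0,1, 0.04,-0.005,0,0,0,0,1, 0.04,-0.005,0,0,0,0,1]'|egrep '^t|eef|contact'
python3 -m creep '[-0.4,0,0,0,0,0,1, -0.4,0,0,0,0,0,1,-0.2,0.5,0,0,0,0,1, 0,1,0,0,0,0,1, 0,1,0,0,0,0,1]'|egrep '^t|eef|contact'
python3 -m creep '[0.1,1,0,0,0,0,1, 0.3,0.05,0,0,0,0,1, 0.2,0,0,0,0,0,1, 0.06,0,0,0,0,0,1]'|egrep '^t|eef|contact'
python3 -m creep '[0.04,0,0,0,0,0,1, 0.03,0,0,0,0,0,1, 0.03,0,0,0,0,0,1, 0.03,0,0,0,0,0,1]'|egrep '^t|eef|contact'
```

```text
t: 24.52
eef_pos: [0.5859, -0.0454, 0.0442]
contact_force: [-5.2, -2.0, 3.4]
t: 24.77
eef_pos: [0.5902, -0.0462, 0.0441]
contact_force: [-5.6, -2.6, 2.2]
t: 25.02
eef_pos: [0.5949, -0.0468, 0.044]
contact_force: [-6.0, -2.0, 2.0]
t: 25.43
eef_pos: [0.5556, 0.0534, 0.0444]
contact_force: [1.3, 0.1, 0.4]
t: 25.77
eef_pos: [0.5839, 0.0953, 0.0444]
contact_force: [-0.2, -0.7, -0.8]
t: 26.1
eef_pos: [0.5873, 0.0945, 0.0442]
contact_force: [0.2, 0.5, 0.0]
```

```bash

python3 -m creep '[0.04,0,0,0,0,0,1, 0.04,0,0,0,0,0,1, 0.03,0,0,0,0,0,1, 0.03,0,0,0,0,0,1]'|egrep '^t|eef|contact'
python3 -m creep '[0.04,-0.005,0,0,0,0,1, 0.04,-0.005,0,0,0,0,1, 0.04,-0.005,0,0,0,0,1]'|egrep '^t|eef|contact'
python3 -m creep '[0.04,-0.005,0,0,0,0,1, 0.04,-0.005,0,0,0,0,1, 0.04,-0.005,0,0,0,0,1]'|egrep '^t|eef|contact'
python3 -m creep '[-0.4,0,0,0,0,0,1, -0.4,0,0,0,0,0,1,-0.2,-0.5,0,0,0,0,1, 0,-1,0,0,0,0,1, 0,-1,0,0,0,0,1]'|egrep '^t|eef|contact'
python3 -m creep '[0.1,-1,0,0,0,0,1, 0.2,0,0,0,0,0,1, 0.2,0,0,0,0,0,1, 0.04,0,0,0,0,0,1, 0.03,0,0,0,0,0,1]'|egrep '^t|eef|contact'
python3 -m creep '[0.03,0,0,0,0,0,1, 0.03,0,0,0,0,0,1, 0.03,0,0,0,0,0,1]'|egrep '^t|eef|contact'
```

```text
t: 26.43
eef_pos: [0.5932, 0.0953, 0.0443]
contact_force: [-0.3, -0.3, -1.4]
t: 26.68
eef_pos: [0.5971, 0.0949, 0.0441]
contact_force: [-5.4, 2.0, 1.1]
t: 26.93
eef_pos: [0.6019, 0.0943, 0.044]
contact_force: [-4.2, 2.4, 0.5]
t: 27.35
eef_pos: [0.5623, -0.006, 0.0444]
contact_force: [1.2, 0.5, 1.0]
t: 27.77
eef_pos: [0.5859, -0.045, 0.0442]
contact_force: [-0.0, 0.1, 0.6]
t: 28.02
eef_pos: [0.5889, -0.045, 0.0442]
contact_force: [0.6, -1.0, -0.5]
```

```bash

python3 -m creep '[0.04,0,0,0,0,0,1, 0.04,0,0,0,0,0,1, 0.03,0,0,0,0,0,1, 0.03,0,0,0,0,0,1]'|egrep '^t|eef|contact'
python3 -m creep '[0.04,-0.005,0,0,0,0,1, 0.04,-0.005,0,0,0,0,1]'|egrep '^t|eef|contact'
python3 -m creep '[0.03,-0.005,0,0,0,0,1, 0.03,-0.005,0,0,0,0,1]'|egrep '^t|eef|contact'
python3 -m creep '[0.03,-0.005,0,0,0,0,1, 0.03,-0.005,0,0,0,0,1]'|egrep '^t|eef|contact'
```

```text
t: 28.35
eef_pos: [0.5948, -0.0458, 0.0443]
contact_force: [0.8, -0.0, -0.2]
t: 28.52
eef_pos: [0.5972, -0.0463, 0.0441]
contact_force: [-6.1, -0.9, 1.9]
t: 28.68
eef_pos: [0.5994, -0.0468, 0.0441]
contact_force: [-6.4, -2.5, 2.9]
t: 28.85
eef_pos: [0.6018, -0.0472, 0.0441]
contact_force: [-5.3, -2.3, 4.3]
```

```bash

python3 -m creep '[-0.4,0,0,0,0,0,1, -0.4,0,0,0,0,0,1,-0.2,0.5,0,0,0,0,1, 0,1,0,0,0,0,1, 0,1,0,0,0,0,1]'|egrep '^t|eef|contact'
python3 -m creep '[0.1,1,0,0,0,0,1, 0.3,0.06,0,0,0,0,1, 0.3,0,0,0,0,0,1, 0.08,0,0,0,0,0,1]'|egrep '^t|eef|contact'
python3 -m creep '[0.04,0,0,0,0,0,1, 0.03,0,0,0,0,0,1, 0.03,0,0,0,0,0,1, 0.03,0,0,0,0,0,1]'|egrep '^t|eef|contact'
python3 -m creep '[0.03,0,0,0,0,0,1, 0.03,0,0,0,0,0,1, 0.03,0,0,0,0,0,1, 0.03,-0.005,0,0,0,0,1]'|egrep '^t|eef|contact'
python3 -m creep '[0.03,-0.005,0,0,0,0,1, 0.03,-0.005,0,0,0,0,1, 0.03,-0.005,0,0,0,0,1]'|egrep '^t|eef|contact'
```

```text
t: 29.27
eef_pos: [0.5625, 0.053, 0.0444]
contact_force: [1.8, 0.1, -0.5]
t: 29.6
eef_pos: [0.5957, 0.0962, 0.0445]
contact_force: [0.3, -0.8, 0.5]
t: 29.93
eef_pos: [0.5987, 0.0948, 0.0442]
contact_force: [-0.1, -0.9, 0.0]
t: 30.27
eef_pos: [0.6031, 0.0952, 0.0441]
contact_force: [-5.3, 2.2, 1.4]
t: 30.52
eef_pos: [0.6066, 0.0948, 0.044]
contact_force: [-4.6, 2.6, 1.4]
```

```bash

python3 -m creep '[0.03,-0.004,0,0,0,0,1, 0.03,-0.004,0,0,0,0,1]'|egrep '^t|eef|contact'
python3 -m creep '[0.03,-0.004,0,0,0,0,1, 0.02,-0.004,0,0,0,0,1]'|egrep '^t|eef|contact'
```

```text
t: 30.68
eef_pos: [0.609, 0.0944, 0.044]
contact_force: [-4.8, 3.1, 0.2]
t: 30.85
eef_pos: [0.6102, 0.0942, 0.0439]
contact_force: [-13.1, 4.0, 5.6]
```

```bash

python3 -m creep '[0.02,-0.002,0,0,0,0,1]'|egrep '^t|eef|contact'
```

```text
t: 30.93
eef_pos: [0.6102, 0.0941, 0.0438]
contact_force: [-15.6, 2.7, 7.5]
```

Left corner hit the stop (left face ≈ nest x 18). I settle there and raise the push to about 20 N.

```bash

python3 -m creep '[0.01,0,0,0,0,0,1]'|egrep '^t|eef|contact'
```

```text
t: 31.02
eef_pos: [0.6102, 0.0941, 0.0438]
contact_force: [-17.6, 3.7, 9.8]
```

```bash

python3 -m creep '[0.005,0,0,0,0,0,1]'|egrep '^t|eef|contact'
```

```text
t: 31.1
eef_pos: [0.6102, 0.0941, 0.0438]
contact_force: [-17.0, 3.1, 10.8]
```

```bash

python3 -m creep '[0,0,0,0,0,0,1, 0,0,0,0,0,0,1]'|egrep '^t|eef|contact'
```

```text
t: 31.27
eef_pos: [0.6102, 0.0941, 0.0438]
contact_force: [-15.7, 3.7, 8.1]
```

```bash

python3 -m creep '[0,0,0,0,0,0,1, 0,0,0,0,0,0,1, 0,0,0,0,0,0,1, 0,0,0,0,0,0,1]'|egrep '^t|eef|contact'
```

```text
t: 31.6
eef_pos: [0.6102, 0.0941, 0.0438]
contact_force: [-16.8, 3.6, 8.3]
```

```bash

python3 -m creep '[0.012,0,0,0,0,0,1, 0,0,0,0,0,0,1, 0,0,0,0,0,0,1, 0,0,0,0,0,0,1, 0,0,0,0,0,0,1]'|egrep '^t|eef|contact'
python3 -m creep '[0,0,0,0,0,0,1, 0,0,0,0,0,0,1, 0,0,0,0,0,0,1]'|egrep '^t|eef|contact'
```

```text
t: 32.02
eef_pos: [0.6102, 0.0941, 0.0437]
contact_force: [-18.5, 3.2, 10.6]
t: 32.27
eef_pos: [0.6102, 0.0941, 0.0437]
contact_force: [-18.3, 2.7, 9.7]
```

```bash

python3 -m creep '[-0.4,0,0,0,0,0,1, -0.4,0,0,0,0,0,1,-0.2,-0.5,0,0,0,0,1, 0,-1,0,0,0,0,1, 0,-1,0,0,0,0,1]'|egrep '^t|eef|contact'
python3 -m creep '[0.1,-1,0,0,0,0,1, 0.2,0,0,0,0,0,1, 0.2,0,0,0,0,0,1, 0.04,0,0,0,0,0,1, 0.03,0,0,0,0,0,1]'|egrep '^t|eef|contact'
python3 -m creep '[0.03,0,0,0,0,0,1, 0.03,0,0,0,0,0,1, 0.03,0,0,0,0,0,1]'|egrep '^t|eef|contact'
python3 -m creep '[0.03,0,0,0,0,0,1, 0.03,0,0,0,0,0,1]'|egrep '^t|eef|contact'
```

```text
t: 32.68
eef_pos: [0.5733, -0.0063, 0.0444]
contact_force: [1.0, -0.7, 0.4]
t: 33.1
eef_pos: [0.597, -0.0453, 0.0442]
contact_force: [0.3, -0.2, -0.4]
t: 33.35
eef_pos: [0.6, -0.0453, 0.0442]
contact_force: [-0.0, 0.9, -0.4]
t: 33.52
eef_pos: [0.6026, -0.0459, 0.0443]
contact_force: [-4.8, -0.3, 1.6]
```

```bash

python3 -m creep '[0.03,0,0,0,0,0,1, 0.02,0,0,0,0,0,1]'|egrep '^t|eef|contact'
```

```text
t: 33.68
eef_pos: [0.6038, -0.0462, 0.0441]
contact_force: [-6.0, -1.7, 2.0]
```

```bash

python3 -m creep '[0.02,0,0,0,0,0,1]'|egrep '^t|eef|contact'
```

```text
t: 33.77
eef_pos: [0.6045, -0.0462, 0.0441]
contact_force: [-6.2, -2.0, 1.3]
```

```bash

python3 -m creep '[0.02,0,0,0,0,0,1]'|egrep '^t|eef|contact'
```

```text
t: 33.85
eef_pos: [0.6047, -0.0462, 0.044]
contact_force: [-11.7, -1.7, 6.3]
```

```bash

python3 -m creep '[0.02,0,0,0,0,0,1, 0,0,0,0,0,0,1]'|egrep '^t|eef|contact'
```

```text
t: 34.02
eef_pos: [0.6047, -0.0461, 0.0439]
contact_force: [-12.0, -1.8, 5.9]
```

```bash

python3 -m creep '[0.015,0,0,0,0,0,1, 0,0,0,0,0,0,1]'|egrep '^t|eef|contact'
```

```text
t: 34.18
eef_pos: [0.6047, -0.046, 0.0438]
contact_force: [-14.8, -1.8, 7.7]
```

```bash

python3 -m creep '[0.02,0,0,0,0,0,1, 0,0,0,0,0,0,1]'|egrep '^t|eef|contact'
```

```text
t: 34.35
eef_pos: [0.6048, -0.0459, 0.0436]
contact_force: [-18.1, -2.5, 9.9]
```

```bash

python3 -m creep '[0.005,0,0,0,0,0,1, 0,0,0,0,0,0,1, 0,0,0,0,0,0,1, 0,0,0,0,0,0,1, 0,0,0,0,0,0,1]'|egrep '^t|eef|contact'
python3 -m creep '[0,0,0,0,0,0,1, 0,0,0,0,0,0,1, 0,0,0,0,0,0,1]'|egrep '^t|eef|contact'
```

```text
t: 34.77
eef_pos: [0.6048, -0.046, 0.0436]
contact_force: [-20.0, -2.4, 9.9]
t: 35.02
eef_pos: [0.6048, -0.046, 0.0436]
contact_force: [-19.8, -1.8, 10.1]
```

Both pads are pressed home and the case is square: TCP at nest x 8.4 (left) and 8.5 (right). I back off, lift, and work out the latch path.

```bash

python3 -m creep '[-0.1,0,0,0,0,0,1, -0.5,0,0,0,0,0,1, -0.5,0,0,0,0,0,1, 0,0,0.9,0,0,0,1, 0,0,0.5,0,0,0,1]'|egrep '^t|eef|contact'
python3 - <<'E'
from h import *
s=manip.read_state()["eef_pos"]; print(s)
prev=s[:2]
for th in (2.1,1.96,1.75,1.5,1.25,1,.75,.5,.25,0):
    k=np.array([.0075-.052*np.sin(th),-.122+.052*np.cos(th)])
    off=np.array([.016*np.cos(th),.0205*np.sin(th)])*(1.4 if th==2.1 else 1)
    w=o+M@(k-off); print(th,np.round(w,4),np.round((w-prev)/.04,2)); prev=w
E
```

```text
t: 35.43
eef_pos: [0.5635, -0.0461, 0.1016]
contact_force: [2.0, -0.5, 1.4]
[ 0.56352908 -0.04611648  0.10158264]
2.1 [ 0.5659 -0.1506] [ 0.06 -2.61]
1.96 [ 0.5579 -0.138 ] [-0.2   0.32]
1.75 [ 0.552  -0.1285] [-0.15  0.24]
1.5 [ 0.5478 -0.1156] [-0.1   0.32]
1.25 [ 0.547  -0.1019] [-0.02  0.34]
1 [ 0.5496 -0.0881] [0.06 0.35]
0.75 [ 0.5553 -0.075 ] [0.14 0.33]
0.5 [ 0.564  -0.0637] [0.22 0.28]
0.25 [ 0.575  -0.0546] [0.27 0.23]
0 [ 0.5876 -0.0484] [0.32 0.15]
```

```bash

python3 -m creep '[0,-1,0,0,0,0,1, 0,-1,0,0,0,0,1, 0,-0.8,0,0,0,0,1, 0,0,-0.8,0,0,0,1, 0,0,-0.36,0,0,0,1]'|egrep '^t|eef|contact'
python3 - <<'E'
from h import *
import cv2
cv2.imwrite("pics/s2.png",cv2.resize(manip.get_image("side")[160:300,200:400],None,fx=3.9,fy=3.9,interpolation=cv2.INTER_CUBIC))
E
```

```text
t: 35.85
eef_pos: [0.5645, -0.1602, 0.0525]
contact_force: [-1.4, 1.6, -0.9]
```

View pics/s2.png

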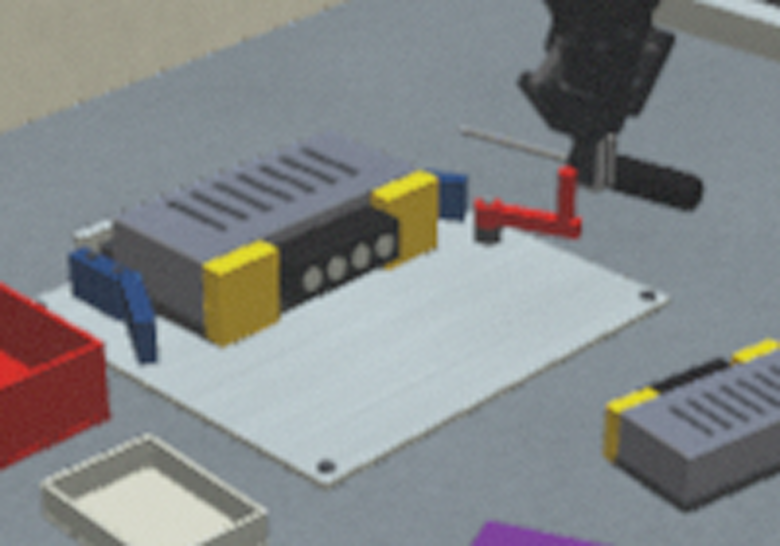

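The case sits home between the rails, the latch (knob at (568,180) in the crop) is untouched, and the fingers are just beyond it. Next I sweep the knob round.

```bash

python3 -m creep '[-0.07,0.25,0.04,0,0,0,1, -0.07,0.25,0,0,0,0,1, -0.07,0.12,0,0,0,0,1, -0.07,0.12,0,0,0,0,1, -0.05,0.16,0,0,0,0,1]'|egrep '^t|eef|contact'
python3 -m creep '[-0.05,0.16,0,0,0,0,1, -0.01,0.17,0,0,0,0,1, -0.01,0.17,0,0,0,0,1, 0.03,0.17,0,0,0,0,1, 0.03,0.17,0,0,0,0,1]'|egrep '^t|eef|contact'
python3 -m creep '[0.07,0.17,0,0,0,0,1, 0.07,0.17,0,0,0,0,1, 0.11,0.14,0,0,0,0,1, 0.11,0.14,0,0,0,0,1]'|egrep '^t|eef|contact'
```

```text
t: 36.32
eef_pos: [0.5516, -0.1215, 0.0565]
contact_force: [0.8, -2.0, 0.4]
t: 36.73
eef_pos: [0.5512, -0.088, 0.0555]
contact_force: [0.2, -2.5, -0.1]
t: 37.07
eef_pos: [0.5658, -0.0632, 0.0554]
contact_force: [-0.2, -1.9, 0.7]
```

```bash
python3 - <<'E'
from h import *
import cv2
cv2.imwrite("pics/s3.png",cv2.resize(manip.get_image("side")[160:300,200:400],None,fx=3.9,fy=3.9,interpolation=cv2.INTER_CUBIC))
E
```

```text
(no output)
```

View pics/s3.png

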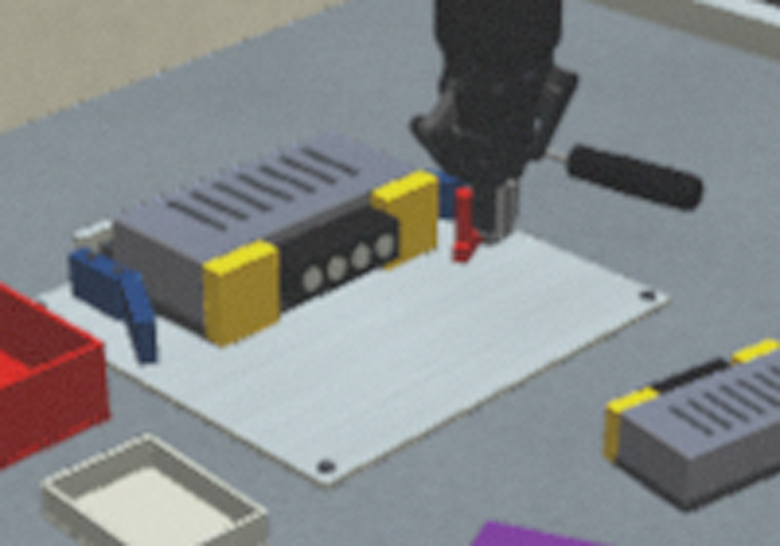

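The knob, at (465,222) in the crop, is nearly round and still on the finger's left face. I re-approach from behind and push it straight forward for the last part.

```bash

python3 -m creep '[0,-0.25,0,0,0,0,1, -0.4,0,0,0,0,0,1, -0.4,0,0,0,0,0,1, 0,0.4,0,0,0,0,1, 0,0.2,0,0,0,0,1]'|egrep '^t|eef|contact'
python3 -m creep '[0.2,0,0,0,0,0,1, 0.15,0,0,0,0,0,1, 0.1,0,0,0,0,0,1, 0.1,0,0,0,0,0,1, 0.1,0,0,0,0,0,1]'|egrep '^t|eef|contact'
python3 -m creep '[0.1,0,0,0,0,0,1, 0.1,0,0,0,0,0,1, 0.1,0,0,0,0,0,1]'|egrep '^t|eef|contact'
```

```text
t: 37.53
eef_pos: [0.5325, -0.0499, 0.0555]
contact_force: [0.0, 0.5, 0.9]
t: 37.95
eef_pos: [0.5601, -0.0502, 0.0554]
contact_force: [0.0, 0.1, 0.6]
t: 38.2
eef_pos: [0.5712, -0.0497, 0.0553]
contact_force: [-2.7, 1.7, -0.6]
```

```bash

python3 -m creep '[0.05,0,0,0,0,0,1, 0.05,0,0,0,0,0,1, 0.05,0,0,0,0,0,1, 0.05,0,0,0,0,0,1]'|egrep '^t|eef|contact'
python3 -m creep '[0.04,0,0,0,0,0,1, 0.03,0,0,0,0,0,1, 0.03,0,0,0,0,0,1]'|egrep '^t|eef|contact'
python3 -m creep '[0.02,0,0,0,0,0,1, 0.02,0,0,0,0,0,1]'|egrep '^t|eef|contact'
```

```text
t: 38.53
eef_pos: [0.5794, -0.0498, 0.0555]
contact_force: [-0.8, 1.6, 1.0]
t: 38.78
eef_pos: [0.5835, -0.0498, 0.0555]
contact_force: [-1.6, 1.2, 0.6]
t: 38.95
eef_pos: [0.5851, -0.0498, 0.0555]
contact_force: [-0.9, 0.5, -0.1]
```

```bash

python3 -m creep '[0.02,0,0,0,0,0,1, 0.02,0,0,0,0,0,1, 0.02,0,0,0,0,0,1]'|egrep '^t|eef|contact'
```

```text
t: 39.2
eef_pos: [0.5875, -0.0498, 0.0555]
contact_force: [-1.7, 0.9, -0.4]
```

```bash

python3 -m creep '[0.02,0,0,0,0,0,1, 0.02,0,0,0,0,0,1]'|egrep '^t|eef|contact'
```

```text
t: 39.37
eef_pos: [0.5881, -0.0497, 0.0553]
contact_force: [-9.6, 0.8, 5.5]
```

Stop felt exactly where a shut latch should be (nest x −8). I hold briefly, back off, lift and look.

```bash

python3 -m creep '[0,0,0,0,0,0,1, 0,0,0,0,0,0,1, 0,0,0,0,0,0,1, -0.1,0,0,0,0,0,1, -0.4,0,0,0,0,0,1]'|egrep '^t|eef|contact'
python3 -m creep '[-0.8,0,0,0,0,0,1, 0,0,1,0,0,0,1, 0,0,1,0,0,0,1, 0,0,1,0,0,0,1, -0.8,0,0,0,0,0,1]'|egrep '^t|eef|contact'
python3 -m creep '[-0.5,-1,0,0,0,0,1, -0.5,-1,0,0,0,0,1, -0.5,-1,0,0,0,0,1, -0.5,-1,0,0,0,0,1, 0,-1,0,0,0,0,1]'|egrep '^t|eef|contact'
python3 -m creep '[0,-1,0,0,0,0,1, 0,-1,0,0,0,0,1, 0,-1,0,0,0,0,1, 0,-1,0,0,0,0,1, 0,0,0,0,0,0,1]'|egrep '^t|eef|contact'
python3 - <<'E'
from h import *
import cv2
a=manip.get_image("top")[110:270,240:420]
cv2.imwrite("pics/c9.png",cv2.resize(a,None,fx=3.7,fy=3.7,interpolation=cv2.INTER_CUBIC))
E
```

```text
t: 39.78
eef_pos: [0.5711, -0.0501, 0.0557]
contact_force: [-0.4, 0.5, -0.5]
t: 40.2
eef_pos: [0.513, -0.0512, 0.1827]
contact_force: [2.3, -1.0, 1.8]
t: 40.62
eef_pos: [0.4272, -0.2396, 0.1756]
contact_force: [1.8, -0.4, -0.4]
t: 41.03
eef_pos: [0.4305, -0.406, 0.1757]
contact_force: [-1.8, 0.8, 0.3]
```

View pics/c9.png

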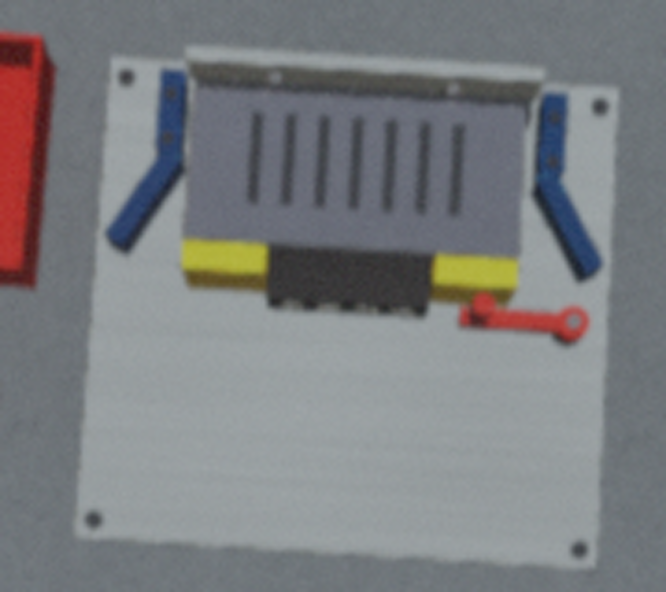

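The case is square against the stop. The latch is shut behind the right pad, with its arm along the plate's y from (572,323) to (462,317).

```bash
python3 -c "
from plant import manip
print(manip.job_done())"
```

```text
the job is handed in; nothing more can be done
None
```

I handed the job in after 41 s of robot time: the case is square against the stop, its left then right pads were pressed home at about 20 N each, and the latch is fully shut; I never read more than about 23 N, and the bin, driver and cover were never touched (the verdict wasn't shown).

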